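# Open the ring binder at its first section

## Robot

A 6-joint arm with a two-finger parallel gripper is mounted at the origin on a cart in front of the work surface, level with it; the furniture and walls round the work are solid. World frame = base frame: x ahead of the robot, y to its left, z up, the work surface at z = 0. Lengths are in mm, angles in degrees, forces in N, time in s.
With the tool pointing down it reaches from about 300 to 850 mm from the base axis. Payload 4.2 kg.
Tool frame: the origin (TCP) lies on the centre line of the jaws, within the pads' length; the fingertips stand 14 mm ahead of it and the grasp point (between the pads) lies 5 mm behind it; z points along the fingers, y is the line along which they close (so a half turn about z gives the same grasp; the last joint's range is limited). The gripper opens to 91 mm and grips with 3 to 60 N. Pads are 32 mm wide; open, the fingers measure 118 mm over their backs; the gripper's body (76 mm by 178 mm) begins 60 mm behind the grasp point.
Start: joints at [70.015, 18.312, 89.639, -0, 72.044, -1.146], TCP at [185.674, 544.212, 227.976] pointing down, gripper open.
Joint ranges: [-177.97, 177.97], [-48.28, 115.42], [12.27, 149.76], [-77.06, 257.06], [2.81, 150.46], [-146.56, 146.56]. Speed limits (degrees/s): [147.25, 147.25, 180, 180, 180, 180].

## Interface

Orientations are given as [roll, pitch, yaw] about the fixed x, y, z axes, in that order (R = Rz(yaw) Ry(pitch) Rx(roll)).
In Python, from workcell import env gives the robot as it stands.
- The arm moves only by the tool arm_command, never from a script. Its argument "motion" is a list of rows, each an object with "offset": the shift along the tool's x, y, z in m, a list of three; "spin": the turn about the tool's z in rad. In form: [{"offset": [tx, ty, tz], "spin": spin}, ...]. A call has 1 to 5 rows; each row shifts and turns the commanded pose from where the row before left it, along the tool's axes as they then stand; what a row does not reach is not made up. A row lasts 1/8 s, in which the tool goes at most 62.5 mm and 10.7 degrees, less where a joint would pass 70% of its speed; a pose out of reach is approached as far as the arm can. A call with a gripper value outside its range is refused whole. "jaw" is the finger opening in m, from 0 to 0.0912, set as the call begins (left out, the last holds). The fingers move at their own pace and stop on an object; "newtons" is the grip in N (left out, the last holds). Time passes only in rows, so rows that do not move let the fingers close. It gives the time, the measured TCP pose, the force, the opening and the grip force at its end, in the units of the state.
- env.state(): the state, without advancing time (a new reading comes with each control period).
- env.grab_frame(name): name is "scene" or "top" or "wrist"; returns (picture, depth): 384x512x3 uint8, blue, green, red; 384x512 float32, mm along the optical axis (not along the pixel's ray), 0 where there is no reading.
- env.camera_model(name): a dict with "fx", "fy", "cx", "cy" (pixels), "eye" and "rotation" of the camera in the world; the wrist camera has in their place "hand_eye" (4x4, takes a point from camera to tool coordinates, whose origin is the TCP and whose axes are the flange's). Camera axes: x right, y down, z forward; pixel columns grow to the right and rows downward; lengths in mm; the calibration is good to about 2 mm. A picture is of the moment at which its call begins: read the wrist's pose just before it. camera_model takes no time and is no camera call.
- env.job_done(): hands the job in; it is judged then, once.
Trained networks look in the newest picture that a camera, given by its name, has taken for a name from the list of things; names that differ only in an ending like _2 or _b are one class to them, and where a whole thing is asked for, a point or a joint stands for the part that bears it (a point fixed in the world has none). Each returns a list of dicts, best first, with "score" (0 to 1); they miss things now and then, are a little off and sometimes report something else, mostly with a low value. They report only what shows in the picture. A call takes as long as a camera call.
- env.boxes_of(camera, target): "bbox" ([left, top, right, bottom] in pixels, round what is visible of it).
- env.pinpoint(camera, target): "location" ([column, row] in pixels: a listed point, or the origin of a listed thing).
The state is a dict: "time_s": time; "qpos": joint angles; "qvel": joint speeds; "effort": joint torques, N m; "ee_pos": TCP position; "ee_rot": TCP orientation; "force": force on the tool from outside, world axes, zero at the start; "torque": the same for the moment, N m; "gripper_width": finger opening in mm; "gripper_force": force on a finger pad.
Only numpy, scipy, OpenCV 4.12 (cv2) and the standard library are available. Lean on these libraries where they do the work, as an engineer would, in place of code of your own. Each camera call takes 0.05 s, during which the arm holds its last target. There are 200 camera calls.

## Task

The ring binder lies open with a hole punch left standing on its bare left cover. Push the hole punch off the cover, without picking it up, until it stands flat on the desk; then get a fingertip under the tab of the top divider, tip that one divider gently up and over the rings without pinching it, and let it come down flat on the inside of the left cover. Leave the second divider lying where it is, and do not disturb the stapler, glue stick and tape roll.

Things in the scene. Friction and masses are not known exactly. Their poses are not given: they have to be found in the camera images.
- binder: Two-ring binder lying open, flat on the desk, too heavy to shift: black boards with grey linings, 3 mm thick, 404 mm over both covers, 224 mm along the spine. Origin: on the desk under the middle of the spine; x along the spine, away from the robot; y to the left cover; z up. Right cover: a block of filed sheets (y -9 to -155 mm, x -102 to 102, top z 33) with two dividers on it.
- left_cover (a point): Middle of the upper face of the bare left cover, which spans binder y = 32 to 202 mm and x = -112 to 112 mm, top 3 mm above the desk. Axes as the binder's.
- ring_axis (a point): Point on the axis about which the dividers turn, midway between the two rings: 21 mm above the desk, axis along binder x. The steel rings stand at binder x = -40 and +40 mm, reach 27 mm to either side of the axis and up to 48 mm above the desk. Between them is only a rail 11 mm high; beyond them its opening levers (x = -83, +83 mm) rise to 16 mm.
- first_divider_hinge (a joint): Turning angle of the top divider on the rings, rad: 0 = lying flat on the sheets on the right, 1.57 = upright, 3.14 = lying flat on the left cover. Both ends are stops. It turns freely, and falls to the left by itself once past about 1.4.
- first_divider: Top divider: rigid light grey plastic sheet, 3 mm thick, 212 mm along the spine, about 80 g. Origin at the ring axis, level with the spine's middle; axes the binder's at angle 0, turning with the sheet. Flat on the right its underside is 36.5 mm above the desk, its plain edge 165 mm from the axis; its tab (62 mm long, centred at x = -66, the end nearer the robot) stands out 22 mm farther.
- first_divider_tab (a point): Middle of the tab's outer edge of the top divider, on the underside (at the start 33 mm above the right cover, with nothing between; the cover goes on 15 mm beyond it).
- second_divider_hinge (a joint): Turning angle of the second divider, which lies directly under the top one and must stay: 0 = flat on the right.
- second_divider_tab (a point): Middle of the tab's outer edge of the second divider, at the end farther from the robot (62 mm long, centred at binder x = +66 mm). Same size as the top divider; its plain edge lies right under the top one's, 22 mm inward of the edge of the top one's tab.
- hole_punch: Black two-hole punch, 88 x 118 mm, 52 mm high, 0.24 to 0.48 kg, standing on the left cover, its 118 mm side roughly along the spine. Base plate 10 mm high, lever plate 42 to 52 mm above the foot, mostly open between: a finger standing low and upright meets base or lever. Origin: centre of its underside; y along its 118 mm side, z up.
- stapler: Stapler, 36 x 140 x 43 mm, on the desk to the right of and beyond the binder. Origin: centre of its underside, y along its length.
- glue_stick: Glue stick standing upright, 22 mm across, 90 mm high, on the desk at the far left. Origin: centre of its foot.
- tape_roll: Roll of parcel tape lying on its side face, 96 mm across, 48 mm high, on the desk far left, beyond the binder. Origin: centre of its underside.

How it is judged (in metres and radians):
On the way, in this order (a step that is already met when the one before it is completed fails the run):
1. the hole punch stands flat on the desk, off the cover, the top divider still lying on the right (height (world z) of hole_punch below 0.0015 m and angle between hole_punch's own z axis and vertical below 0.015 rad and value of joint first_divider_hinge below 0.3 rad), for 0.2 s.
2. the top divider lies flat on the left cover (value of joint first_divider_hinge above 3.08 rad), for 0.2 s.
At the end, for the whole second after the job is handed in: The top divider lies flat on the left cover (within 0.06 rad of its stop), the second divider lies flat on the right (within 0.06 rad), and the hole punch rests upright and flat on the desk, no part of it on the cover (value of joint first_divider_hinge above 3.08 rad and value of joint second_divider_hinge below 0.06 rad and height (world z) of hole_punch below 0.0015 m and angle between hole_punch's own z axis and vertical below 0.015 rad and linear speed of hole_punch below 0.01 m/s); the robot touches nothing.
It fails at once if the hole punch was lifted more than 20 mm or tipped by more than 0.35 rad (height (world z) of hole_punch above 0.023 m or angle between hole_punch's own z axis and vertical above 0.35 rad).
It fails at once if the top divider was pinched or forced (more than 20 N from the fingers) (contact force between first_divider and the fingers above 20 N).
It fails at once if the second divider was raised along (more than 0.2 rad) (value of joint second_divider_hinge above 0.2 rad).
It fails at once if the stapler, glue stick or tape roll was moved more than 20 mm (distance of any of stapler, glue_stick, tape_roll from where it was at the start of the episode above 0.02 m).
It also fails if it takes over 54 s, if anything falls off the work surface, if the arm or the gripper's body presses on something with over 40 N, if the wrist force passes 120 N, or if a joint passes its speed limit or range.

## Working session

There is one attempt and no reset: what is moved stays moved. The work goes in short steps, Python scripts to look and compute and a tool call to move; the robot and the scene stay as the last step left them, time stands still between calls to the robot, and variables do not carry over. Pictures are saved under pics/ and viewed, at most 10 in all, crops included, and the job is handed in when it is done.

Besides the shell and the picture viewer there is one more tool, called after "Request:" as name(argument=value, ...), one argument or row to a line, values as JSON. arm_command: Moves the arm, as the interface text tells. Its arguments: {"type":"object","properties":{"motion":{"type":"array"},"jaw":{"type":"number"},"newtons":{"type":"number"}},"required":["motion"]}

```bash
mkdir -p pics; ls; cat > h.py <<'E'
import numpy as np, cv2
from workcell import env
def world(cam,px,depth=None,z=None):
    m=env.camera_model(cam); R=np.array(m["rotation"]);e=np.array(m["eye"])
    r=np.array([(px[0]-m["cx"])/m["fx"],(px[1]-m["cy"])/m["fy"],1.])
    d=R@r
    if z is not None: return e+d*(z-e[2])/d[2]
    return e+d*depth
E
python3 - <<'E'
from h import *
s=env.state();print(s)
for c in("top","scene"):
    p,d=env.grab_frame(c);cv2.imwrite(f"pics/{c}0.png",p);np.save(f"{c}0.npy",d)
    m=env.camera_model(c);print(c,{k:np.round(v,2).tolist() for k,v in m.items()})
    for t,z in(("binder",0),("left_cover",3),("ring_axis",21),("first_divider_tab",36),("second_divider_tab",33),("hole_punch",3),("stapler",0),("glue_stick",0),("tape_roll",0)):
        for r in env.pinpoint(c,t)[:2]: print(t,np.round(r["score"],2),np.round(r["location"]),np.round(world(c,r["location"],z=z)))
E
```

```text
pics
{'time_s': 0.0, 'qpos': array([ 7.00155677e+01,  1.83506489e+01,  8.97064739e+01, -1.97299268e-03,
        7.20442320e+01, -1.14559768e+00]), 'qvel': array([ 0.07202945,  0.02224491,  0.0003922 , -0.10392844, -0.04713946,
        0.02269935]), 'effort': array([ 1.29083099e-03, -4.12456656e+01, -2.31976014e+01,  7.28784339e-02,
        4.55361174e-02, -1.49941784e-04]), 'ee_pos': array([185.5117747 , 543.73866597, 227.12975318]), 'ee_rot': array([-1.79898628e+02, -1.50954868e-04,  1.61161775e+02]), 'force': array([ 0.17356859,  0.39616998, -0.25397216]), 'torque': array([ 0.06341824, -0.0295806 , -0.01116943]), 'gripper_force': 0.0, 'gripper_width': 91.02520706140804}
top {'fx': 373.84, 'fy': 373.84, 'cx': 253.25, 'cy': 188.03, 'eye': [346.32, 0.78, 1231.4], 'rotation': [-169.37, -0.16, -89.93]}Traceback (most recent call last):
  File "<stdin>", line 7, in <module>
  File "h.py", line 7, in world
    if z is not None: return e+d*(z-e[2])/d[2]
                                          ~^^^
IndexError: invalid index to scalar variable.
```

```bash
cat > h.py <<'E'
import numpy as np, cv2
from scipy.spatial.transform import Rotation as Ro
from workcell import env
def world(cam,px,depth=None,z=None):
    m=env.camera_model(cam); R=Ro.from_euler("xyz",m["rotation"],degrees=True).as_matrix();e=np.array(m["eye"])
    d=R@np.array([(px[0]-m["cx"])/m["fx"],(px[1]-m["cy"])/m["fy"],1.])
    return e+d*((z-e[2])/d[2] if z is not None else depth)
E
python3 - <<'E'
from h import *
for c in("top","scene"):
    p,d=env.grab_frame(c);cv2.imwrite(f"pics/{c}0.png",p);np.save(f"{c}0.npy",d)
    for t,z in(("binder",0),("left_cover",3),("ring_axis",21),("first_divider_tab",36),("second_divider_tab",33),("hole_punch",3),("stapler",0),("glue_stick",0),("tape_roll",0)):
        for r in env.pinpoint(c,t)[:2]: print(c,t,np.round(r["score"],2),np.round(r["location"]),np.round(world(c,r["location"],z=z)))
E
```

```text
top binder 0.85 [272. 215.] [488. -65.   0.]
top binder 0.42 [112. 185.] [587. 471.   0.]
top left_cover 0.83 [232. 214.] [490.  68.   3.]
top left_cover 0.32 [330. 233.] [ 426. -255.    3.]
top ring_axis 0.66 [269. 215.] [483. -55.  21.]
top first_divider_tab 0.78 [330. 232.] [ 427. -247.   36.]
top first_divider_tab 0.75 [270. 215.] [484. -58.  36.]
top second_divider_tab 0.62 [326. 191.] [ 561. -239.   33.]
top hole_punch 0.96 [231. 230.] [438.  70.   3.]
top stapler 0.56 [382. 158.] [ 682. -441.    0.]
top glue_stick 0.64 [114. 187.] [581. 466.   0.]
top tape_roll 0.85 [133. 153.] [698. 407.   0.]
top tape_roll 0.35 [234. 226.] [449.  62.   0.]
scene binder 0.88 [248. 230.] [490. -52.   0.]
scene binder 0.36 [230. 208.] [491.  60.   0.]
scene left_cover 0.88 [229. 207.] [492.  64.   3.]
scene ring_axis 0.64 [246. 224.] [488. -44.  21.]
scene ring_axis 0.5 [387. 292.] [ 661. -456.   21.]
scene first_divider_tab 0.66 [265. 275.] [ 419. -235.   36.]
scene second_divider_tab 0.52 [304. 253.] [ 555. -237.   33.]
scene hole_punch 0.75 [217. 213.] [446.  63.   3.]
scene stapler 0.82 [386. 296.] [ 666. -456.    0.]
scene glue_stick 0.65 [196. 131.] [609. 492.   0.]
scene tape_roll 0.77 [228. 134.] [703. 405.   0.]
scene tape_roll 0.36 [218. 213.] [448.  62.  -0.]
```

View pics/top0.png

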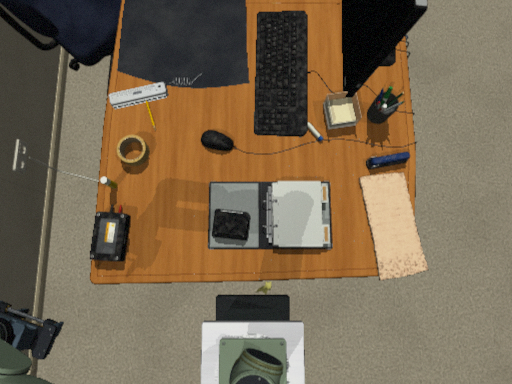

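View pics/scene0.png

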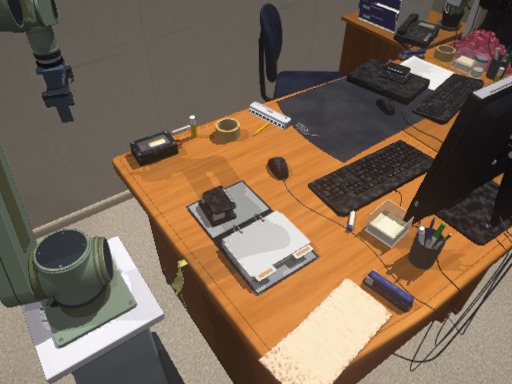

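```bash
python3 - <<'E'
from h import *
m=env.camera_model("top");p=cv2.imread("pics/top0.png");d=np.load("top0.npy")
R=Ro.from_euler("xyz",m["rotation"],degrees=True).as_matrix()
v,u=np.mgrid[0:384,0:512]
P=np.stack([(u-m["cx"])/m["fx"]*d,(v-m["cy"])/m["fy"]*d,d],-1)@R.T+np.array(m["eye"])
X,Y,Z=P[...,0],P[...,1],P[...,2]
np.set_printoptions(linewidth=200,precision=1,suppress=True)
desk=(u>160)&(u<200)&(v>180)&(v<260);print("desk z",np.median(Z[desk]),Z[desk].std())
hsv=cv2.cvtColor(p,cv2.COLOR_BGR2HSV)
roi=(u>200)&(u<340)&(v>172)&(v<258)
def rect(mask,name):
    mask=cv2.morphologyEx(mask.astype(np.uint8),cv2.MORPH_OPEN,np.ones((3,3)))
    n,l,s,c=cv2.connectedComponentsWithStats(mask);k=1+np.argmax(s[1:,4]);M=l==k
    r=cv2.minAreaRect(np.stack([X[M],Y[M]],-1).astype(np.float32));print(name,s[k],"z",np.median(Z[M]),r, cv2.boxPoints(r).tolist())
rect(roi&(Z>32)&(Z<46)&(u>262),"divider")
rect(roi&(Z>25)&(Z<75)&(u<258),"punch")
rect(roi&(Z>42)&(Z<75)&(u<258),"punchtop")
rect(roi&((hsv[...,1]<90)|(hsv[...,2]<60)),"binder")
c=cv2.resize(p[172:258,200:340],None,fx=5.7,fy=5.7,interpolation=cv2.INTER_CUBIC);cv2.imwrite("pics/crop.png",c)
E
```

```text
desk z 1.1966194205988359 66.43489503347068
divider [ 273  181   57   66 3361] z 40.593158586357504 ((489.3282470703125, -154.52554321289062), (210.384765625, 178.58580017089844), 0.1038176491856575) [[383.9742431640625, -65.42340087890625], [384.2978515625, -244.00889587402344], [594.6822509765625, -243.627685546875], [594.358642578125, -65.04219055175781]]
punch [214 209  35  27 791] z 54.514693030179615 ((457.7012023925781, 69.06744384765625), (107.77071380615234, 74.54302978515625), 83.68904113769531) [[414.73223876953125, 19.605682373046875], [488.82354736328125, 11.411590576171875], [500.670166015625, 118.52920532226562], [426.578857421875, 126.72329711914062]]
punchtop [214 209  35  27 791] z 54.514693030179615 ((457.7012023925781, 69.06744384765625), (107.77071380615234, 74.54302978515625), 83.68904113769531) [[414.73223876953125, 19.605682373046875], [488.82354736328125, 11.411590576171875], [500.670166015625, 118.52920532226562], [426.578857421875, 126.72329711914062]]
binder [ 208  181  125   69 8159] z 36.611323276033545 ((474.1490173339844, -56.123992919921875), (253.78265380859375, 405.0823059082031), 0.9269073605537415) [[343.997802734375, 144.33795166015625], [350.55078125, -260.69134521484375], [604.3002319335938, -256.5859375], [597.7472534179688, 148.443359375]]
```

View pics/crop.png

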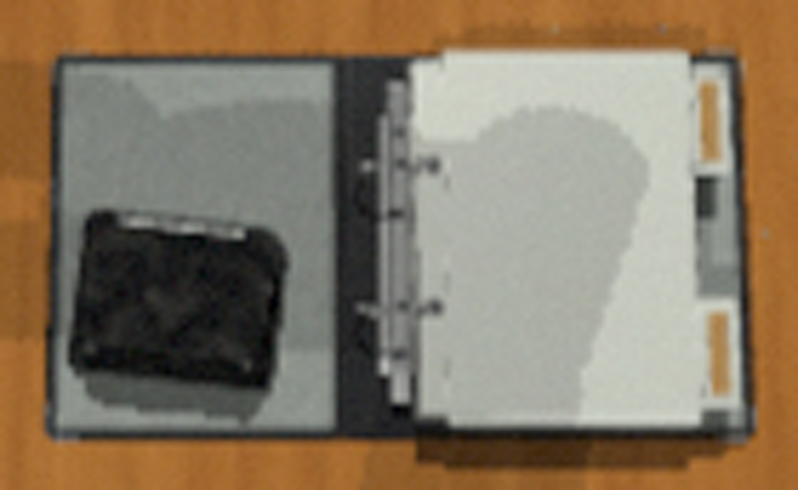

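Request:
arm_command(
  motion=[
    {"offset": [0,0,0],"spin": -0.165},
    {"offset": [0,0,0],"spin": -0.164},
    {"offset": [-0.028,-0.05,0],"spin": 0},
    {"offset": [-0.028,-0.05,0],"spin": 0},
    {"offset": [-0.028,-0.05,0],"spin": 0},
  ],
  jaw=0,
  newtons=10,
)

```text
time_s: 1.72
ee_pos: [270.3, 392.8, 228.0]
ee_rot: [180.0, 0.0, -179.9]
force: [1.2, 0.2, -0.5]
gripper_width: 44.2
gripper_force: 0.0
```

Request:
arm_command(
  motion=[
    {"offset": [-0.028,-0.05,0],"spin": 0},
    {"offset": [-0.028,-0.05,0],"spin": 0},
    {"offset": [-0.028,-0.05,0],"spin": 0},
    {"offset": [-0.028,-0.05,0],"spin": 0},
    {"offset": [-0.028,-0.05,0],"spin": 0},
  ],
)

```text
time_s: 2.35
ee_pos: [410.5, 142.6, 228.3]
ee_rot: [180.0, 0.1, -180.0]
force: [2.0, 1.5, 0.2]
gripper_width: 0.6
gripper_force: 0.0
```

Moves are exact. Go over the gap and look with the wrist camera.

Request:
arm_command(
  motion=[
    {"offset": [-0.012,-0.05,0],"spin": 0},
    {"offset": [-0.012,-0.05,0],"spin": 0},
    {"offset": [-0.012,-0.05,0],"spin": 0},
    {"offset": [0,0,0],"spin": 0},
  ],
)

```text
time_s: 2.85
ee_pos: [446.4, -8.4, 228.0]
ee_rot: [-180.0, 0.0, 179.7]
force: [0.0, 0.6, -0.3]
gripper_width: 0.8
gripper_force: 0.0
```

```bash
cat >> h.py <<'E'
def wcloud(name):
    s=env.state();p,d=env.grab_frame("wrist");cv2.imwrite(f"pics/{name}.png",p)
    m=env.camera_model("wrist");H=np.array(m["hand_eye"]);v,u=np.mgrid[0:384,0:512]
    C=np.stack([(u-m["cx"])/m["fx"]*d,(v-m["cy"])/m["fy"]*d,d],-1)
    T=C@H[:3,:3].T+H[:3,3]
    return s,p,T@Ro.from_euler("xyz",s["ee_rot"],degrees=True).as_matrix().T+s["ee_pos"],d
E
python3 - <<'E'
from h import *
s,p,P,d=wcloud("w1");np.save("w1.npy",P)
print(s["ee_pos"],s["ee_rot"],env.camera_model("wrist"))
for t in("hole_punch","ring_axis","left_cover","binder"):
    for r in env.pinpoint("wrist",t)[:2]:
        c,w=np.round(r["location"]).astype(int);print(t,r["score"],c,w,np.round(P[w,c]))
E
```

```text
[446.37685383  -8.42765258 227.9826507 ] [-1.79971129e+02  2.87139411e-02  1.79706167e+02] {'fx': 345.3051915153981, 'fy': 345.3051915153981, 'cx': 262.74106791468495, 'cy': 194.3166158609202, 'hand_eye': array([[-3.01385139e-05, -9.69826259e-01, -2.43797102e-01,
         6.95915234e+01],
       [ 9.99999726e-01,  1.51081366e-04, -7.24623794e-04,
        -1.36365778e-01],
       [ 7.39592383e-04, -2.43797057e-01,  9.69825988e-01,
        -1.56983732e+02],
       [ 0.00000000e+00,  0.00000000e+00,  0.00000000e+00,
         1.00000000e+00]])}
hole_punch 0.72 334 179 [445.  61.  55.]
ring_axis 0.93 220 214 [494. -58.  10.]
binder 0.58 224 204 [482. -53.  10.]
```

View pics/w1.png

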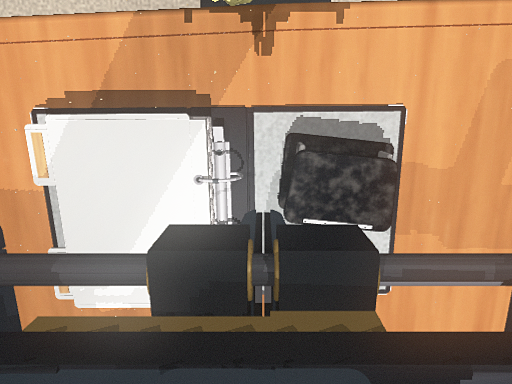

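```bash
python3 - <<'E'
from h import *
P=np.load("w1.npy")
X,Y,Z=P[...,0],P[...,1],P[...,2]
v,u=np.mgrid[0:384,0:512]
roi=(v<232)&(u>256)&(u<410)
for lo,hi in((6,20),(40,60),(6,60)):
    M=roi&(Z>lo)&(Z<hi)&(X>370)
    M=cv2.morphologyEx(M.astype(np.uint8),cv2.MORPH_OPEN,np.ones((3,3)))>0
    q=np.stack([X[M],Y[M]],-1).astype(np.float32);r=cv2.minAreaRect(q)
    print(lo,hi,M.sum(),r,np.round(cv2.boxPoints(r)).tolist(),"z",np.median(Z[M]))
for n,(c,r) in dict(nearL=(404,104),nearR=(34,107),farL=(388,290),desk=(450,200),cov=(270,150)).items(): print(n,np.round(P[r,c],1))
for n,b in dict(rail=(214,232,128,230),ring=(195,245,172,188),tab=(25,45,122,186)).items():
    a=P[b[2]:b[3],b[0]:b[1]].reshape(-1,3);
    for lo in(8,24,34):
        k=a[(a[:,2]>lo)&(a[:,2]<lo+16)]
        if len(k): print(n,lo,len(k),np.round(np.percentile(k,[1,50,99],axis=0)).tolist())
E
```

```text
6 20 2076 ((424.50933837890625, 56.39421844482422), (69.2435302734375, 138.30819702148438), 26.727750778198242) [[362.0, 103.0], [425.0, -21.0], [487.0, 10.0], [424.0, 134.0]] z 13.145757417043669
40 60 7722 ((456.461181640625, 69.08147430419922), (109.53690338134766, 78.30357360839844), 83.73160552978516) [[412.0, 19.0], [489.0, 10.0], [501.0, 119.0], [424.0, 128.0]] z 53.66344670270129
6 60 9878 ((452.09381103515625, 69.75167846679688), (117.67079162597656, 87.21837615966797), 83.67388153076172) [[402.0, 16.0], [489.0, 6.0], [502.0, 123.0], [415.0, 133.0]] z 53.38140090415389
nearL [374.  143.4   0.8]
nearR [ 375.1 -256.4   -0.6]
farL [594.2 143.5   3.7]
desk [481.7 207.2  -0.6]
cov [422.5  -0.8   2.4]
rail 8 907 [[399.0, -63.0, 8.0], [449.0, -56.0, 10.0], [506.0, -51.0, 15.0]]
rail 34 63 [[446.0, -58.0, 41.0], [447.0, -50.0, 46.0], [449.0, -41.0, 49.0]]
ring 8 168 [[444.0, -65.0, 8.0], [451.0, -57.0, 10.0], [463.0, -33.0, 22.0]]
ring 24 158 [[440.0, -78.0, 25.0], [447.0, -68.0, 39.0], [457.0, -32.0, 40.0]]
ring 34 324 [[440.0, -78.0, 35.0], [447.0, -68.0, 40.0], [456.0, -35.0, 49.0]]
tab 24 510 [[392.0, -244.0, 38.0], [416.0, -236.0, 40.0], [453.0, -225.0, 40.0]]
tab 34 978 [[391.0, -244.0, 38.0], [417.0, -235.0, 40.0], [452.0, -225.0, 42.0]]
```

Request:
arm_command(
  motion=[
    {"offset": [-0.004,-0.001,0.04],"spin": 0},
    {"offset": [0,0,0.05],"spin": 0},
    {"offset": [0,0,0.05],"spin": 0},
    {"offset": [0,0,0.04],"spin": 0},
    {"offset": [0,0,0.028],"spin": 0},
  ],
)

```text
time_s: 3.72
ee_pos: [449.0, -5.4, 18.4]
ee_rot: [180.0, -0.1, -179.8]
force: [1.2, 0.7, -0.4]
gripper_width: 0.7
gripper_force: 0.0
```

Request:
arm_command(
  motion=[
    {"offset": [0,0.008,0],"spin": 0},
    {"offset": [0,0.012,0],"spin": 0},
    {"offset": [0,0.012,0],"spin": 0},
    {"offset": [0,0.012,0],"spin": 0},
  ],
)

```text
time_s: 4.22
ee_pos: [449.9, 38.4, 20.3]
ee_rot: [180.0, 0.0, -179.9]
force: [0.7, -1.6, 0.4]
gripper_width: 0.7
gripper_force: 1.0
```

Request:
arm_command(
  motion=[
    {"offset": [0,0.012,0],"spin": 0},
    {"offset": [0,0.012,0],"spin": 0},
    {"offset": [0,0.012,0],"spin": 0},
    {"offset": [0,0.012,0],"spin": 0},
    {"offset": [0,0.012,0],"spin": 0},
  ],
)

```text
time_s: 4.85
ee_pos: [449.9, 97.8, 20.1]
ee_rot: [-180.0, 0.0, -180.0]
force: [1.0, -5.5, 4.0]
gripper_width: 0.0
gripper_force: 2.9
```

Request:
arm_command(
  motion=[
    {"offset": [0,0.012,0],"spin": 0},
    {"offset": [0,0.012,0],"spin": 0},
    {"offset": [0,0.012,0],"spin": 0},
    {"offset": [0,0.012,0],"spin": 0},
    {"offset": [0,0.002,0],"spin": 0},
  ],
)

```text
time_s: 5.48
ee_pos: [449.6, 148.2, 19.8]
ee_rot: [180.0, -0.0, -179.9]
force: [-0.1, -3.5, -0.0]
gripper_width: 0.7
gripper_force: 1.0
```

```bash
python3 - <<'E'
from h import *
s,p,P,d=wcloud("w2")
p,d=env.grab_frame("scene");cv2.imwrite("pics/s2.png",p[80:330,120:420])
for r in env.pinpoint("scene","hole_punch")[:2]: print(r["score"],r["location"],world("scene",r["location"],z=0))
m=env.camera_model("top");p,d=env.grab_frame("top");R=Ro.from_euler("xyz",m["rotation"],degrees=True).as_matrix()
for r in env.pinpoint("top","hole_punch")[:2]: print(r["score"],r["location"],world("top",r["location"],z=0))
E
```

```text
0.83 [192.1, 187.8] [4.37308463e+02 2.12726670e+02 1.13686838e-13]
```

View pics/s2.png

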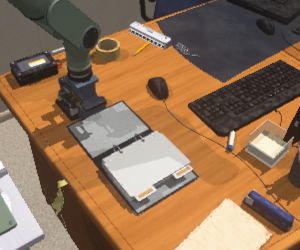

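Request:
arm_command(
  motion=[
    {"offset": [0,0.003,0],"spin": 0},
    {"offset": [0,-0.02,0],"spin": 0},
    {"offset": [0,0,-0.06],"spin": 0},
    {"offset": [0,0,-0.06],"spin": 0},
    {"offset": [0,0,-0.06],"spin": 0},
  ],
)

```text
time_s: 6.35
ee_pos: [449.5, 130.2, 202.0]
ee_rot: [180.0, 0.0, 180.0]
force: [1.0, -0.2, -1.0]
gripper_width: 0.5
gripper_force: 0.0
```

Request:
arm_command(
  motion=[
    {"offset": [0,-0.05,0],"spin": 0},
    {"offset": [0,0,0],"spin": 0},
  ],
)

```text
time_s: 6.6
ee_pos: [449.7, 78.5, 200.8]
ee_rot: [180.0, 0.1, 179.8]
force: [1.3, -0.2, -0.4]
gripper_width: 0.3
gripper_force: 0.0
```

```bash
python3 - <<'E'
from h import *
s,p,P,d=wcloud("w3")
X,Y,Z=P[...,0],P[...,1],P[...,2];v,u=np.mgrid[0:384,0:512]
M=(v<232)&(Z>6)&(Z<60)&(X>360)&(X<520)&(Y>110)
M=cv2.morphologyEx(M.astype(np.uint8),cv2.MORPH_OPEN,np.ones((3,3)))>0
r=cv2.minAreaRect(np.stack([X[M],Y[M]],-1).astype(np.float32));print(r,np.round(cv2.boxPoints(r)).tolist())
T=M&(Z>45);A=np.c_[X[T],Y[T],np.ones(T.sum())];print("plane",np.linalg.lstsq(A,Z[T],rcond=None)[0],"topz",np.median(Z[T]))
D=(v<200)&(Z<6)&(X>380)&(Y<140)&(Y>60);print("cover z",np.median(Z[D]))
D=(v<200)&(abs(Z)<8)&(X<360);print("desk z",np.median(Z[D]))
E
```

```text
((445.8684997558594, 216.11807250976562), (87.60334014892578, 117.10478210449219), 0.2935316264629364) [[402.0, 274.0], [402.0, 157.0], [490.0, 158.0], [489.0, 275.0]]
plane [6.06449844e-03 1.90197016e-03 4.74458484e+01] topz 50.65518542219651
cover z 3.449986828303679
desk z 0.2624028441723141
```

View pics/w3.png

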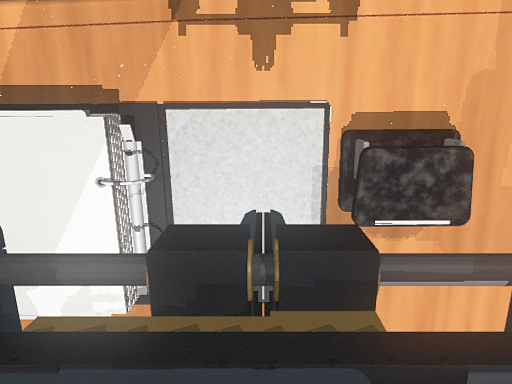

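Request:
arm_command(
  motion=[
    {"offset": [0.006,-0.055,0],"spin": 0},
    {"offset": [0.006,-0.055,0],"spin": 0},
    {"offset": [0.006,-0.055,0],"spin": 0},
    {"offset": [0.006,-0.055,0],"spin": 0},
    {"offset": [0.005,-0.055,0],"spin": 0},
  ],
)

```text
time_s: 7.28
ee_pos: [420.8, -195.5, 199.3]
ee_rot: [179.9, -0.0, -180.0]
force: [1.5, -0.4, 0.4]
gripper_width: 0.6
gripper_force: 0.0
```

Request:
arm_command(
  motion=[
    {"offset": [0,-0.055,0],"spin": 0},
    {"offset": [0,-0.025,0],"spin": 0},
    {"offset": [0,0,0],"spin": 0},
  ],
)

```text
time_s: 7.65
ee_pos: [421.1, -275.3, 198.9]
ee_rot: [179.9, -0.1, 179.9]
force: [0.1, 0.4, -0.1]
gripper_width: 0.8
gripper_force: 0.0
```

```bash
python3 - <<'E'
from h import *
s,p,P,d=wcloud("w4");print(s["ee_pos"],s["ee_rot"],s["force"])
X,Y,Z=P[...,0],P[...,1],P[...,2]
for x in(395,405,415,425,435,445):
    k=(abs(X-x)<4)&(Z>32)&(Z<46)&(Y<-200);print(x,k.sum(),Y[k].min() if k.any() else None, np.median(Z[k]) if k.any() else None)
k=(Z>32)&(Z<46)&(Y<-228)&(Y>-250)&(X<480);print("tab x",np.percentile(X[k],[1,99]))
E
```

```text
[ 421.13064211 -275.3315812   198.90454977] [ 1.79913375e+02 -5.00186026e-02  1.79881606e+02] [ 0.14234295  0.43531623 -0.11082579]
395 417 -243.86938049170672 39.598646284815146
405 425 -243.8669318236183 39.72574009878264
415 387 -243.57446705134092 39.86488492635087
425 390 -243.3004176158533 39.70767201764586
435 374 -243.85170324382344 39.72037565139706
445 372 -243.82072689200783 39.675283036741604
tab x [391.27216001 452.28255411]
```

View pics/w4.png

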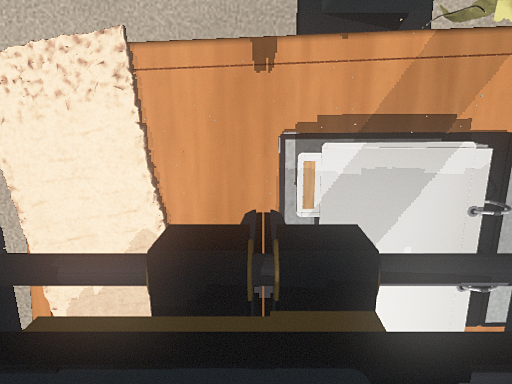

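Request:
arm_command(
  motion=[
    {"offset": [0,0,0.045],"spin": 0},
    {"offset": [0,0,0.05],"spin": 0},
    {"offset": [0,0,0.045],"spin": 0},
    {"offset": [0,0,0.037],"spin": 0},
    {"offset": [0,0,0],"spin": 0},
  ],
)

```text
time_s: 8.32
ee_pos: [419.2, -271.8, 20.8]
ee_rot: [179.7, -0.3, -179.9]
force: [-0.2, -0.1, 0.9]
gripper_width: 0.4
gripper_force: 0.0
```

Request:
arm_command(
  motion=[
    {"offset": [0,0.01,0],"spin": 0},
    {"offset": [0,0.005,0],"spin": 0},
    {"offset": [0,0,0],"spin": 0},
  ],
)

```text
time_s: 8.7
ee_pos: [421.5, -259.4, 24.2]
ee_rot: [-179.9, 0.1, -179.9]
force: [-1.2, -0.8, 0.8]
gripper_width: 0.7
gripper_force: 0.0
```

Request:
arm_command(
  motion=[
    {"offset": [0,0.001,0],"spin": 0},
    {"offset": [0,0.001,0],"spin": 0},
  ],
)

```text
time_s: 8.95
ee_pos: [421.0, -257.9, 23.2]
ee_rot: [-180.0, 0.0, 180.0]
force: [0.1, 0.2, 0.1]
gripper_width: 0.5
gripper_force: 0.0
```

Request:
arm_command(
  motion=[
    {"offset": [0,0.001,0],"spin": 0},
    {"offset": [0,0,0],"spin": 0},
  ],
)

```text
time_s: 9.2
ee_pos: [420.8, -256.7, 22.8]
ee_rot: [180.0, -0.0, -180.0]
force: [-1.4, -0.7, 0.4]
gripper_width: 0.7
gripper_force: 0.0
```

Request:
arm_command(
  motion=[
    {"offset": [0,0.0005,0],"spin": 0},
    {"offset": [0,0,0],"spin": 0},
  ],
)

```text
time_s: 9.45
ee_pos: [420.8, -256.2, 22.9]
ee_rot: [180.0, -0.0, -180.0]
force: [-0.2, 0.6, -0.2]
gripper_width: 0.8
gripper_force: 0.0
```

Request:
arm_command(
  motion=[
    {"offset": [0,0.0005,0],"spin": 0},
    {"offset": [0,0,0],"spin": 0},
  ],
)

```text
time_s: 9.7
ee_pos: [420.8, -255.7, 22.9]
ee_rot: [180.0, -0.0, -180.0]
force: [1.1, 0.3, 0.1]
gripper_width: 0.3
gripper_force: 0.0
```

Request:
arm_command(
  motion=[
    {"offset": [0,0.0005,0],"spin": 0},
    {"offset": [0,0,0],"spin": 0},
  ],
)

```text
time_s: 9.95
ee_pos: [420.8, -255.2, 22.9]
ee_rot: [180.0, -0.0, -180.0]
force: [-0.5, -0.3, -0.4]
gripper_width: 0.8
gripper_force: 0.0
```

Request:
arm_command(
  motion=[
    {"offset": [0,0.0005,0],"spin": 0},
    {"offset": [0,0,0],"spin": 0},
  ],
)

```text
time_s: 10.2
ee_pos: [420.9, -254.7, 22.9]
ee_rot: [180.0, 0.0, -180.0]
force: [0.4, -0.5, 0.2]
gripper_width: 0.5
gripper_force: 0.0
```

Request:
arm_command(
  motion=[
    {"offset": [0,0.0005,0],"spin": 0},
    {"offset": [0,0,0],"spin": 0},
  ],
)

```text
time_s: 10.45
ee_pos: [420.9, -254.6, 23.0]
ee_rot: [-180.0, 0.0, -180.0]
force: [-1.5, -2.3, -0.7]
gripper_width: 0.6
gripper_force: 1.2
```

Request:
arm_command(
  motion=[
    {"offset": [0,0.001,-0.004],"spin": 0},
    {"offset": [0,0.0005,-0.004],"spin": 0},
  ],
)

```text
time_s: 10.7
ee_pos: [420.9, -253.6, 31.3]
ee_rot: [-179.9, 0.0, -179.9]
force: [-1.4, -4.8, 0.3]
gripper_width: 0.1
gripper_force: 2.5
```

Request:
arm_command(
  motion=[
    {"offset": [0,0.0008,-0.004],"spin": 0},
    {"offset": [0,0,0],"spin": 0},
  ],
)

```text
time_s: 10.95
ee_pos: [420.9, -253.0, 35.6]
ee_rot: [-179.9, 0.0, -179.9]
force: [-1.8, -6.4, -0.3]
gripper_width: 0.4
gripper_force: 2.8
```

```bash
cat > look.py <<'E'
import sys
from h import *
s,p,P,d=wcloud(sys.argv[1]);X,Y,Z=P[...,0],P[...,1],P[...,2]
# divider plane right of robot's hand, near x band: fit z vs y
k=(X>388)&(X<470)&(Y>-225)&(Y<-110)&(Z>30);print(s["ee_pos"],k.sum())
if k.sum()>50:
    a=np.c_[X[k],Y[k],np.ones(k.sum())];c=np.linalg.lstsq(a,Z[k],rcond=None)[0];print("theta deg",np.degrees(np.arctan(-c[1])),"res",np.std(Z[k]-a@c))
k=(X>480)&(X<500)&(Y>-225)&(Y<-210);print("z at mid plain edge",np.median(Z[k]) if k.any() else None)
E
python3 look.py l1
```

```text
[ 420.91340037 -252.95069342   35.60281701] 22559
theta deg 44.092804791978196 res 27.160725807807207
z at mid plain edge None
```

```bash
sed -i 's/(Z>30);print/(Z>30)\&(np.mgrid[0:384,0:512][0]<210)\&(d>100);print/' look.py; python3 look.py l2
```

```text
[ 420.92620876 -252.95958734   35.51280525] 2585
theta deg 1.1529237604091767 res 3.0779744138695517
z at mid plain edge None
```

View pics/l2.png

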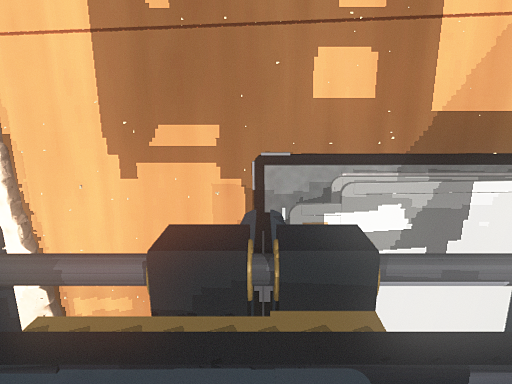

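```bash
cat > look.py <<'E'
import sys
from h import *
s,p,P,d=wcloud(sys.argv[1]);X,Y,Z=P[...,0],P[...,1],P[...,2]
v=np.mgrid[0:384,0:512][0]
print(s["time_s"],s["ee_pos"],s["force"])
for x in(390,400,410):
    print(x,[(y,round(float(np.median(Z[k])),1),int(k.sum())) for y in range(-250,-80,12) for k in[(abs(X-x)<5)&(abs(Y-y)<6)&(v<222)&(d>60)&(Z<160)] if k.sum()>3])
E
python3 look.py l3
```

```text
11.05 [ 420.93145588 -252.95861316   35.4315624 ] [-2.07388914 -5.81035182  0.38300892]
390 [(-250, 3.4, 382), (-238, 3.9, 602), (-226, 35.2, 769), (-214, 49.8, 997), (-202, 49.3, 734), (-190, 48.6, 726), (-178, 47.7, 702), (-166, 46.9, 705), (-154, 46.1, 704), (-142, 45.2, 299), (-130, 9.0, 110), (-118, 3.8, 48)]
400 [(-250, 4.0, 601), (-238, 4.0, 552), (-226, 4.1, 549), (-214, 50.0, 358), (-202, 49.4, 252), (-190, 48.6, 269), (-178, 47.9, 277), (-166, 47.0, 287), (-154, 46.2, 292), (-142, 45.7, 138)]
410 [(-250, 3.4, 147), (-238, 3.4, 133)]
```

Request:
arm_command(
  motion=[
    {"offset": [0,0.0011,-0.007],"spin": 0},
    {"offset": [0,0.0015,-0.007],"spin": 0},
    {"offset": [0,0.0018,-0.007],"spin": 0},
  ],
)

```text
time_s: 11.48
ee_pos: [420.9, -248.4, 56.6]
ee_rot: [-179.9, 0.0, -180.0]
force: [-1.9, -4.6, 1.2]
gripper_width: 0.7
gripper_force: 2.4
```

Request:
arm_command(
  motion=[
    {"offset": [0,0.0023,-0.008],"spin": 0},
    {"offset": [0,0.0027,-0.0077],"spin": 0},
    {"offset": [0,0,0],"spin": 0},
  ],
)

```text
time_s: 11.85
ee_pos: [421.0, -243.2, 72.5]
ee_rot: [-179.9, 0.1, -179.9]
force: [-1.5, -4.3, 1.0]
gripper_width: 0.4
gripper_force: 2.8
```

```bash
python3 look.py l4
```

```text
11.85 [ 421.04875634 -243.21675631   72.50570301] [-1.49965393 -4.30926575  1.03747041]
390 [(-250, 3.4, 266), (-238, 3.4, 271), (-226, 36.5, 617), (-214, 37.3, 827), (-202, 79.8, 901), (-190, 76.9, 760), (-178, 73.5, 694), (-166, 70.2, 633), (-154, 66.9, 583), (-142, 63.6, 529), (-130, 60.3, 478), (-118, 57.7, 290), (-106, 9.2, 42), (-94, 4.4, 38), (-82, 3.1, 22)]
400 [(-250, 4.1, 463), (-238, 4.3, 478), (-226, 36.1, 558), (-214, 37.4, 640), (-202, 80.2, 480), (-190, 77.6, 361), (-178, 74.3, 390), (-166, 70.9, 421), (-154, 67.7, 401), (-142, 64.2, 379), (-130, 60.7, 366), (-118, 57.8, 272)]
410 [(-250, 3.4, 257), (-238, 3.5, 248), (-226, 3.5, 245), (-214, 3.3, 36), (-154, 66.9, 36), (-142, 63.8, 73), (-130, 60.8, 112), (-118, 57.6, 131)]
```

Request:
arm_command(
  motion=[
    {"offset": [0,0.003,-0.0076],"spin": 0},
    {"offset": [0,0.0034,-0.0075],"spin": 0},
    {"offset": [0,0.0037,-0.0073],"spin": 0},
    {"offset": [0,0.004,-0.0072],"spin": 0},
    {"offset": [0,0.0043,-0.007],"spin": 0},
  ],
)

```text
time_s: 12.52
ee_pos: [421.0, -224.9, 108.9]
ee_rot: [-179.9, 0.0, -180.0]
force: [-1.9, -4.7, 3.5]
gripper_width: 0.7
gripper_force: 2.7
```

Request:
arm_command(
  motion=[
    {"offset": [0,0.0046,-0.0068],"spin": 0},
    {"offset": [0,0.01,-0.013],"spin": 0},
    {"offset": [0,0.0112,-0.012],"spin": 0},
    {"offset": [0,0.0121,-0.011],"spin": 0},
  ],
)

```text
time_s: 13.02
ee_pos: [421.0, -185.5, 151.7]
ee_rot: [180.0, 0.0, 180.0]
force: [-0.4, -1.5, 0.9]
gripper_width: 0.5
gripper_force: 0.6
```

```bash
python3 look.py l5
```

```text
13.025 [ 420.97210818 -185.4942795   151.67310778] [-0.41944282 -1.49298298  0.87680537]
390 [(-250, 3.4, 161), (-238, 3.6, 161), (-226, 3.9, 115), (-214, 36.4, 201), (-202, 36.5, 200), (-190, 36.7, 199), (-178, 36.5, 211), (-166, 36.7, 282), (-154, 147.6, 628), (-142, 133.8, 520), (-130, 120.2, 452), (-118, 107.1, 407), (-106, 93.4, 378), (-94, 81.4, 303), (-82, 70.3, 220)]
400 [(-250, 3.4, 145), (-238, 3.4, 147), (-226, 3.8, 105), (-214, 36.5, 185), (-202, 36.5, 187), (-190, 139.9, 415), (-178, 37.7, 359), (-166, 37.0, 296), (-154, 146.5, 560), (-142, 133.5, 507), (-130, 121.7, 382), (-118, 110.4, 284), (-106, 99.0, 195), (-94, 87.4, 153), (-82, 74.7, 130)]
410 [(-250, 3.5, 144), (-238, 3.5, 149), (-226, 3.9, 94), (-214, 36.6, 181), (-202, 36.6, 174), (-190, 36.6, 172), (-178, 36.6, 179), (-166, 36.5, 179), (-154, 36.7, 196), (-142, 131.1, 247), (-130, 124.2, 212), (-118, 112.3, 209), (-106, 99.8, 179), (-94, 87.1, 149), (-82, 74.0, 127)]
```

Request:
arm_command(
  motion=[
    {"offset": [0,0.0132,-0.0095],"spin": 0},
    {"offset": [0,0.014,-0.0085],"spin": 0},
    {"offset": [0,0.0147,-0.0075],"spin": 0},
    {"offset": [0,0.0151,-0.006],"spin": 0},
    {"offset": [0,0.0156,-0.005],"spin": 0},
  ],
)

```text
time_s: 13.7
ee_pos: [420.7, -112.4, 187.8]
ee_rot: [180.0, -0.0, -180.0]
force: [0.4, -0.2, 0.3]
gripper_width: 0.2
gripper_force: 0.0
```

Request:
arm_command(
  motion=[
    {"offset": [0,0.016,-0.002],"spin": 0},
    {"offset": [0,0.016,0],"spin": 0},
    {"offset": [0,0.014,0],"spin": 0},
    {"offset": [0,0.012,0],"spin": 0},
    {"offset": [0,0.01,0],"spin": 0},
  ],
)

```text
time_s: 14.32
ee_pos: [420.7, -44.9, 189.4]
ee_rot: [180.0, -0.0, -180.0]
force: [-0.9, -0.2, -0.6]
gripper_width: 0.4
gripper_force: 0.0
```

```bash
python3 look.py l6
```

```text
14.325 [420.71658268 -44.87098716 189.40399355] [-0.89274812 -0.1832097  -0.61588231]
390 [(-250, 3.7, 128), (-238, 3.9, 44), (-226, 36.4, 23), (-214, 36.7, 149), (-202, 36.7, 143), (-190, 36.6, 147), (-178, 36.7, 146), (-166, 36.7, 147), (-154, 36.6, 148), (-142, 36.6, 146), (-130, 36.7, 147), (-118, 36.6, 148), (-106, 36.6, 144), (-94, 36.6, 149), (-82, 36.2, 180)]
400 [(-250, 3.7, 116), (-238, 3.8, 38), (-226, 36.2, 22), (-214, 36.7, 146), (-202, 36.6, 142), (-190, 36.6, 149), (-178, 36.6, 145), (-166, 36.6, 142), (-154, 36.6, 147), (-142, 36.7, 144), (-130, 36.6, 146), (-118, 36.5, 144), (-106, 36.7, 149), (-94, 36.6, 145), (-82, 36.6, 141)]
410 [(-250, 3.6, 111), (-238, 3.8, 31), (-226, 36.3, 20), (-214, 36.6, 147), (-202, 36.6, 140), (-190, 36.6, 146), (-178, 36.7, 147), (-166, 36.7, 144), (-154, 36.7, 146), (-142, 36.7, 143), (-130, 36.7, 145), (-118, 36.5, 142), (-106, 36.5, 142), (-94, 36.7, 142), (-82, 36.4, 146)]
```

Over, second divider flat. Back away, let it settle and check the left side.

Request:
arm_command(
  motion=[
    {"offset": [0,-0.03,-0.04],"spin": 0},
    {"offset": [0,0,-0.04],"spin": 0},
    {"offset": [0,0,0],"spin": 0},
    {"offset": [0,0,0],"spin": 0},
    {"offset": [0,0,0],"spin": 0},
  ],
)

```text
time_s: 15.0
ee_pos: [420.1, -75.4, 268.3]
ee_rot: [180.0, -0.2, -180.0]
force: [0.8, -0.1, 0.5]
gripper_width: 0.0
gripper_force: 0.0
```

```bash
python3 - <<'E'
from h import *
s,p,P,d=wcloud("w9");X,Y,Z=P[...,0],P[...,1],P[...,2];v=np.mgrid[0:384,0:512][0]
print(s["time_s"],s["force"])
for x in(400,420,440):
    print(x,[(y,round(float(np.median(Z[k])),1)) for y in range(-250,280,15) for k in[(abs(X-x)<6)&(abs(Y-y)<6)&(v<222)&(d>100)] if k.sum()>3])
M=(v<222)&(Z>25)&(Z<60)&(Y>145)&(Y<300)&(X>360)
A=np.c_[X[M],Y[M]].astype(np.float32);print("punch",M.sum(),cv2.minAreaRect(A) if M.sum()>50 else "")
q,_=env.grab_frame("scene");cv2.imwrite("pics/s9.png",q)
E
```

```text
15.0 [ 0.790572   -0.07693119  0.47304742]
400 [(-250, 3.6), (-235, 3.8), (-220, 36.6), (-205, 36.7), (-190, 36.8), (-175, 36.6), (-160, 36.5), (-145, 36.5), (-130, 36.4), (-115, 36.6), (-100, 36.6), (-85, 259.3), (-70, 260.2), (-55, 12.4), (-40, 6.3), (-25, 6.3), (-10, 6.2), (5, 6.4), (20, 6.4), (35, 6.2), (50, 6.2), (65, 6.2), (80, 6.1), (95, 6.1), (110, 6.2), (125, 6.1), (140, 3.4), (155, 0.3), (170, 0.9), (185, 0.8), (200, 0.8), (215, 0.4), (230, 0.0)]
420 [(-250, 3.6), (-235, 3.6), (-220, 36.7), (-205, 36.7), (-190, 36.7), (-175, 36.6), (-160, 36.7), (-145, 36.6), (-130, 36.6), (-115, 36.7), (-100, 36.6), (-85, 36.5), (-70, 36.3), (-55, 10.0), (-40, 6.4), (-25, 6.3), (-10, 6.3), (5, 6.2), (20, 6.2), (35, 6.2), (50, 6.2), (65, 6.1), (80, 6.3), (95, 6.2), (110, 6.2), (125, 6.4), (140, 3.2), (155, 1.7), (170, 33.5), (185, 50.3), (200, 11.4), (215, 10.1), (230, 9.9)]
440 [(-250, 3.6), (-235, 3.5), (-220, 36.6), (-205, 36.7), (-190, 36.7), (-175, 36.7), (-160, 36.7), (-145, 36.7), (-130, 36.6), (-115, 36.7), (-100, 36.5), (-85, 36.4), (-70, 36.5), (-55, 10.1), (-40, 6.4), (-25, 6.4), (-10, 6.2), (5, 6.2), (20, 6.5), (35, 6.3), (50, 6.2), (65, 6.2), (80, 6.2), (95, 6.1), (110, 6.2), (125, 6.1), (140, 3.4), (155, 1.2), (170, 33.6), (185, 50.7), (200, 50.6)]
punch 2311 ((443.4276428222656, 182.63507080078125), (66.40966033935547, 46.51504135131836), 2.8236124515533447)
```

View pics/s9.png

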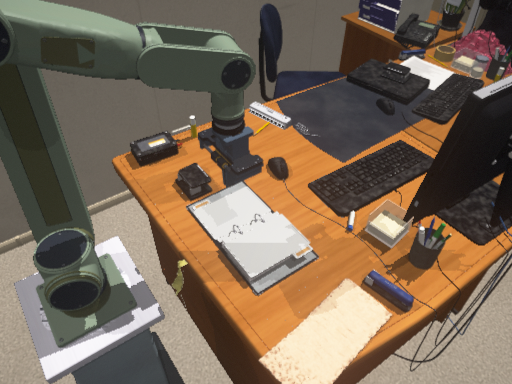

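The picture shows the top divider flat on the left cover (about 225,205), the second still on the right, and the punch on the desk (195,180). The glue stick, tape roll and stapler are where they were, and the robot touches nothing.

```bash
python3 -c "
from workcell import env
print(env.job_done())"
```

```text
the job is handed in; nothing more can be done
None
```

The job is handed in, verdict not shown: the punch stands flat on the desk about 14 mm clear of the cover, the top divider lies flat on the left cover and the second flat on the right; as the tool only points straight down, I raised the tab by pushing a closed fingertip up and in against its outer edge rather than getting under it.

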